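# Fold the kitchen tools and put them away

### The job

Fold the red cross trivet and the nutcracker fully shut, and lay them flat on the floor of the blue utensil case, one in each bay (either way round, either bay). Set them down rather than dropping them in, let go, and do not knock the salt jar or the pepper pot about.

Things in the scene. Friction and masses are not known exactly. Their poses are not given: they have to be found in the camera images.
- case: low blue open-topped utensil case, fixed: 242 (x) x 178 (y) x 26 mm tall, walls 6 mm, floor 6 mm above the worktop. A 6 mm divider along x at y = 0 (top 23 mm above the worktop) makes two equal bays side by side, each 230 mm long (x) and 80 mm wide (y). Origin: centre of the underside; z up.
- case_bay0 (a point): centre of the floor of the case's bay on its -y side; axes as the case's
- case_bay1 (a point): centre of the floor of the case's bay on its +y side; axes as the case's
- trivet: red folding cross trivet, about 180 g: two bars, each 200 x 22 x 12 mm, one lying on the other, joined at their centres by a vertical pivot; an X when open, 22 mm wide and 24 mm tall when folded. This is the lower bar: origin at the centre of its underside, x along the bar, z up. Squeezed from both sides 35 to 55 mm from the pivot, across its narrow angle, it folds.
- trivet_mid (a point): centre of the trivet, on the pivot axis between the two bars, 12 mm above the underside; axes as the lower bar's
- trivet_top (a joint): angle of the trivet's upper bar to the lower, rad: 0 folded (end stop), growing as the upper bar turns counter-clockwise seen from above. Starts at 0.6 to 0.95. Slightly stiff pivot (0.03 N m), stays where left.
- nutcracker: nutcracker lying flat, about 180 g: V of two levers (steel, black handles). Folded: 151 x 26 x 16 mm tall. This is the fixed lever, y -13 to 0 mm. Origin on the closing line y = 0, at the underside; vertical hinge at x = -65 mm, y = 0 (barrel 22 mm diameter), handle ends at x = +75 mm; z up. Squeezed from both sides 35 to 55 mm from the hinge, it folds.
- nutcracker_mid (a point): point 8 mm above the nutcracker's origin: the centre of the folded nutcracker; axes as the fixed lever's
- nutcracker_lever (a joint): angle of the nutcracker's moving lever about the hinge, rad: 0 folded (end stop; the lever then lies at y 0 to +13 mm of the nutcracker's frame), growing as it turns counter-clockwise seen from above. Starts at 0.5 to 0.75. Slightly stiff hinge (0.025 N m), stays where left.
- pepper: dark wooden pepper pot, upright, 48 mm diameter, 110 mm tall; origin at the centre of its underside; bystander
- salt: glass salt jar with a white cap, upright, 52 mm diameter, 90 mm tall; origin at the centre of its underside; bystander
Not all that is in view belongs to the job. Of the things shaped like the nutcracker, the steel one is meant.

How it is judged:
By the outcome, as a careful person would: the job done as asked, in the order asked, and still so for the second after the job is handed in, with the robot touching nothing.
It also fails if it takes over 72 s, if anything falls off the work surface, if the arm or the gripper's body presses on something with over 40 N, if the wrist force passes 120 N, or if a joint passes its speed limit or range.

### The arm

A 6-joint arm with a two-finger parallel gripper is mounted at the origin on the work surface. World frame = base frame: x ahead of the robot, y to its left, z up, the work surface at z = 0. Lengths are in mm, angles in degrees, forces in N, time in s.
With the tool pointing down it reaches from about 300 to 850 mm from the base axis. Payload 4.2 kg.
Tool frame: the origin (TCP) lies at the very end of the fingers, on their centre line; the grasp point (between the pads) lies 19 mm behind it (env.tcp_to_grasp is the distance from the TCP to the grasp point, in mm); z points along the fingers, y is the line along which they close (so a half turn about z gives the same grasp; the last joint's range is limited). The gripper opens to 91 mm and grips with 3 to 60 N. Pads are 32 mm wide; open, the fingers measure 118 mm over their backs; the gripper's body (76 mm by 178 mm) begins 60 mm behind the grasp point.
Start: joints at [69.442, 18.312, 89.639, -0, 72.044, -1.146], TCP at [191.107, 542.329, 213.976] pointing down, gripper open.
Joint ranges: [-177.97, 177.97], [-48.28, 115.42], [12.27, 149.76], [-77.06, 257.06], [2.81, 150.46], [-146.56, 146.56]. Speed limits (degrees/s): [147.25, 147.25, 180, 180, 180, 180].

### API

Orientations are given as [roll, pitch, yaw] about the fixed x, y, z axes, in that order (R = Rz(yaw) Ry(pitch) Rx(roll)).
In Python, from workcell import env gives the robot as it stands.
- The arm moves only by the tool move_arm, never from a script. Its argument "plan" is a list of rows, each a list of 3 entries, a list of its own where there are three numbers: the shift along the world's x, y, z in cm, then the turn about the world's z in degrees, then the closure, from 0 (fully open) to 1 (shut). In form: [[[x, y, z], turn, claw], ...]. A call has 1 to 5 rows; each row shifts and turns the commanded pose from where the row before left it; what a row does not reach is not made up. A row lasts 1/10 s, in which the tool goes at most 50 mm and 8.59 degrees, less where a joint would pass 70% of its speed; a pose out of reach is approached as far as the arm can. A call is refused whole if a number of a shift passes 5 or a number of a turn 8.59, either way. A call with a gripper value outside its range is refused whole. The fingers move at their own pace and stop on an object; "squeeze" is the grip in N (left out, the last holds). Time passes only in rows, so rows that do not move let the fingers close. It gives the time, the measured TCP pose, the force, the opening and the grip force at its end, in the units of the state.
- env.state(): the state, without advancing time (a new reading comes with each control period).
- env.grab_frame(name): name is "side" or "top" or "wrist"; returns a dict with "frame" (384x512x3 uint8, red, green, blue), "z_map" (384x512 float32, mm along the optical axis (not along the pixel's ray), 0 where there is no reading), "fovy" (degrees; the focal length in pixels is half the picture's height over the tangent of half this angle, whatever the lens; pixels are square), "cx", "cy" (the principal point, pixels), "position" and "orientation" of the camera in the world. Camera axes: x right, y down, z forward; pixel columns grow to the right and rows downward; lengths in mm; the calibration is good to about 2 mm. A picture is of the moment at which its call begins.
- env.job_done(): hands the job in; it is judged then, once.
Trained networks look in a picture, given as the dict that the camera call returned (one of the last four; its "shot" number tells which), for a name from the list of things; names that differ only in an ending like _2 or _b are one class to them, and where a whole thing is asked for, a point or a joint stands for the part that bears it (a point fixed in the world has none). Each returns a list of dicts, best first, with "score" (0 to 1); they miss things now and then, are a little off and sometimes report something else, mostly with a low value. They report only what shows in the picture. A call takes as long as a camera call. They do not tell look-alikes from the thing itself.
- env.search_frame(picture, label): "point" ([column, row] in pixels, amid what is visible of it).
- env.landmark_of(picture, label): "point" ([column, row] in pixels: a listed point, or the origin of a listed thing).
The state is a dict: "time_s": time; "qpos": joint angles; "qvel": joint speeds; "effort": joint torques, N m; "ee_pos": TCP position; "ee_rot": TCP orientation; "force": force on the tool from outside, world axes, zero at the start; "torque": the same for the moment, N m; "gripper_width": finger opening in mm; "gripper_force": force on a finger pad.
Only numpy, scipy, OpenCV 4.12 (cv2) and the standard library are available. Lean on these libraries where they do the work, as an engineer would, in place of code of your own. Each camera call takes 0.05 s, during which the arm holds its last target. There are 200 camera calls.

## Working session

There is one attempt and no reset: what is moved stays moved. The work goes in short steps, Python scripts to look and compute and a tool call to move; the robot and the scene stay as the last step left them, time stands still between calls to the robot, and variables do not carry over. Pictures are saved under pics/ and viewed, at most 10 in all, crops included, and the job is handed in when it is done.

Besides the shell and the picture viewer there is one more tool, called after "Call:" as a command line: name --argument value ..., lists and objects as JSON in quotes. move_arm: Moves the arm, as the interface text tells. Its arguments: {"type":"object","properties":{"plan":{"type":"array","items":{"type":"array"}},"squeeze":{"type":"number"}},"required":["plan"]}

```bash
mkdir -p pics
cat > h.py <<'E'
import numpy as np, cv2
from scipy.spatial.transform import Rotation as R
from workcell import env
def cam(d):
    f=d["frame"].shape[0]/2/np.tan(np.radians(d["fovy"])/2)
    o=np.array(d["orientation"],float)
    M=o if o.shape==(3,3) else R.from_euler('xyz',o,degrees=True).as_matrix()
    return f,M,np.array(d["position"],float)
def ray(d,p,z):
    "intersect pixel ray with the plane z"
    f,M,t=cam(d); v=M@np.array([(p[0]-d["cx"])/f,(p[1]-d["cy"])/f,1]); return t+v*(z-t[2])/v[2]
def cloud(d):
    f,M,t=cam(d); Z=d["z_map"]; r,c=np.indices(Z.shape)
    P=np.stack([(c-d["cx"])/f*Z,(r-d["cy"])/f*Z,Z],-1)@M.T+t; P[Z==0]=np.nan; return P
def save(d,n): cv2.imwrite(f"pics/{n}.png",d["frame"][...,::-1])
E
python3 - <<'E'
from h import *
np.set_printoptions(precision=1,suppress=True)
for n in ("top","side"):
    d=env.grab_frame(n); save(d,n+"0"); print(n,d["position"],d["orientation"],d["fovy"])
    P=cloud(d)
    for l in ("case","trivet","trivet_mid","nutcracker","nutcracker_mid","pepper","salt","case_bay0","case_bay1"):
        for r in env.landmark_of(d,l):
            p=r["point"]; print(l,round(r["score"],2),np.array(p),ray(d,p,{"case":0,"trivet":0,"trivet_mid":12,"nutcracker":0,"nutcracker_mid":8,"pepper":0,"salt":0}.get(l,6)),P[int(p[1]),int(p[0])])
E
python3 -c "
import cv2,numpy as np
a=cv2.imread('pics/top0.png');cv2.imwrite('pics/top0b.png',cv2.resize(a,(800,600),interpolation=cv2.INTER_CUBIC))"
```

```text
top [ 393.3   32.6 1172.1] [-176.3   -0.5  -89.9] 51.326559602761634
case 0.83 [360.1 185.8] [ 503.2 -285.2    0. ] [ 504.4 -281.6   12.6]
trivet 0.87 [259.5 166.1] [561.   11.7   0. ] [557.5  13.6  26.5]
trivet_mid 0.9 [256.6 164.8] [563.1  20.4  12. ] [563.4  22.3  25.9]
nutcracker 0.86 [161.3 174.9] [534.1 300.9   0. ] [537.  302.2  -1.9]
nutcracker 0.78 [123.8 223.4] [391.5 407.7   0. ] [392.6 405.4  14.6]
nutcracker 0.75 [151.8 291.4] [195.6 322.6   0. ] [198.7 321.9  11.7]
nutcracker 0.74 [200.1 245.9] [326.4 184.6   0. ] [329.7 183.3  12.5]
nutcracker_mid 0.94 [150.8 291.7] [196.1 323.4   8. ] [198.6 325.   11.2]
nutcracker_mid 0.89 [197.9 244.5] [330.9 189.9   8. ] [332.7 191.5  15.3]
nutcracker_mid 0.76 [163.  174.7] [533.7 294.1   8. ] [535.2 293.   13.1]
nutcracker_mid 0.61 [129.4 224.4] [388.6 388.9   8. ] [389.8 387.9  15.1]
pepper 0.74 [331.9 101. ] [ 757.7 -204.7    0. ] [ 742.4 -192.1   49.2]
salt 0.85 [200.7  98.6] [763.4 187.4   0. ] [737.7 177.9  86.7]
case_bay0 0.76 [375.7 183.7] [ 509.  -329.7    6. ] [ 511.4 -328.6    2.8]
case_bay0 0.74 [344.  190.7] [ 488.1 -2
[... 973 characters left out ...]
39.1] [384.  395.4   8. ] [379.3 388.5  16.3]
nutcracker_mid 0.75 [196.8 182.7] [339.6 193.7   8. ] [337.  192.5  14.1]
nutcracker_mid 0.6 [140.4 170. ] [201.9 330.3   8. ] [200.2 326.9  12.2]
nutcracker_mid 0.55 [236.8 140.3] [539.5 304.6   8. ] [541.6 315.2  -0.5]
pepper 0.93 [383.6 222.9] [ 765.6 -210.4    0. ] [ 742.7 -221.9   34.8]
salt 0.61 [311. 140.] [772.9 189.7  -0. ] [750.3 162.6  33.1]
case_bay0 0.91 [337.6 292.7] [ 508.9 -328.3    6. ] [ 509.1 -325.6    5. ]
case_bay0 0.91 [317.1 272.8] [ 494.6 -254.     6. ] [ 495.9 -251.6    5.5]
case_bay1 0.91 [337.6 292.7] [ 508.9 -328.3    6. ] [ 509.1 -325.6    5. ]
case_bay1 0.91 [317.1 272.8] [ 494.6 -254.     6. ] [ 495.9 -251.6    5.5]
```

View pics/top0b.png

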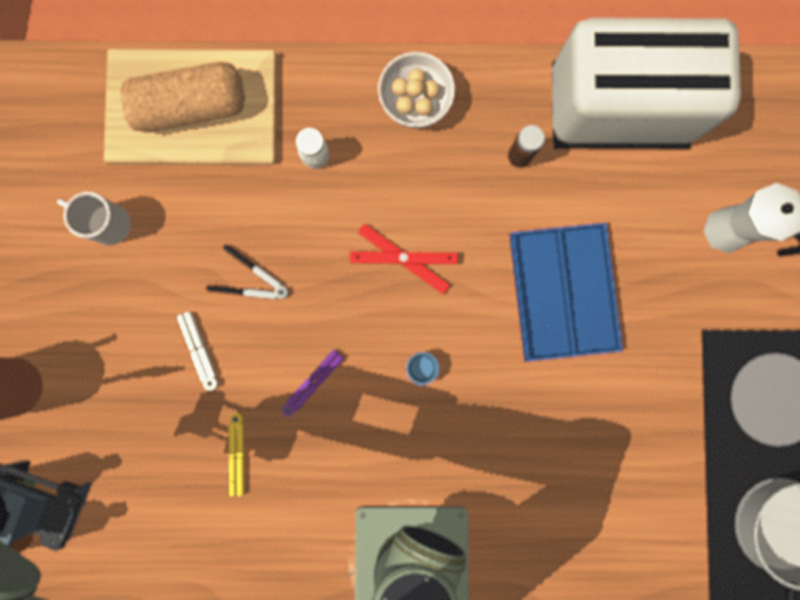

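The things shaped like the nutcracker, in 512-px `top` coordinates:
- White and folded, at about (126,224).
- Purple and folded, at (200,245).
- Yellow and folded, at (151,291).
- Open V at (160,175), pale steel jaws with black handles.

The open V fits "steel, black handles, starts open". The trivet is at (258,165), the case at (362,187), salt at (200,95) and pepper at (335,93). Next I confirm the nutcracker in an enlarged crop and fit the angles.

```bash
cat > fit.py <<'E'
from h import *
np.set_printoptions(precision=1,suppress=True)
s=env.state(); print("tcp",np.array(s["ee_pos"]),s["ee_rot"],s["gripper_width"])
d=env.grab_frame("top"); P=cloud(d); I=d["frame"].astype(int); r,g,b=I[...,0],I[...,1],I[...,2]
def comp(m,p):
    n,L,st,c=cv2.connectedComponentsWithStats(m.astype(np.uint8))
    k=np.argmin(np.linalg.norm(c[1:]-p,axis=1)+1000*(st[1:,4]<60))+1; return L==k
def on(m,z): rr,cc=np.nonzero(m); return np.array([ray(d,(x,y),z)[:2] for x,y in zip(cc,rr)])
def ang(A): c=A.mean(0); u=np.linalg.svd(A-c,full_matrices=False)[2][0]; return c,np.degrees(np.arctan2(u[1],u[0]))%180
yy,xx=np.indices(r.shape)
red=comp((r>130)&(g<70)&(b<80)&(yy>120)&(yy<210),(258,165))
A=on(red,20); c=A.mean(0); print("trivet centroid",c,"pca",ang(A),len(A))
th=np.degrees(np.arctan2(*(A-c).T[::-1]))%180; far=np.linalg.norm(A-c,axis=1)>50
h,e=np.histogram(th[far],36,(0,180)); print("bars deg",[(e[i],h[i]) for i in np.nonzero(h)[0]])
# nutcracker: not-wood pixels in the window
w=(xx>120)&(xx<195)&(yy>148)&(yy<198); 
nw=w&((r-b<35)); A=on(nw,12); print("nut",A.mean(0),len(A))
steel=w&(r-b<40)&(r>130); blk=w&(r<90)&(r-b<35)
S=on(steel,14);print("steel n",len(S),S.mean(0),"minY pts",S[np.argsort(S[:,1])[:6]])
n,L,st,cc=cv2.connectedComponentsWithStats(blk.astype(np.uint8))
for k in range(1,n):
    if st[k,4]>8: print("black",st[k,4],cc[k],ang(on(L==k,14)), ray(d,cc[k],14)[:2])
# case
bl=comp((b>r+40)&(b>g+20),(362,187)); rr,cl=np.nonzero(bl); 
C=on(bl,22).astype(np.float32); print("case rect",cv2.minAreaRect(C),C.mean(0))
E
python3 fit.py; python3 -c "
import cv2
a=cv2.imread('pics/top0.png')[140:230,110:310];cv2.imwrite('pics/crop.png',cv2.resize(a,None,fx=4,fy=4,interpolation=cv2.INTER_CUBIC))"
```

```text
tcp [191.1 542.3 214. ] [180.   -0.  160.6] 91.272696190052
trivet centroid [579.4  64.8] pca (array([579.4,  64.8]), np.float64(72.7755058538873)) 298
bars deg []
nut [519.1 292.5] 334
steel n 227 [509.3 269.8] minY pts [[491.4 234.1]
 [494.3 234.1]
 [497.2 234.2]
 [500.1 234.2]
 [503.1 234.2]
 [491.4 237. ]]
black 60 [153.2 164. ] (array([564.3, 321.6]), np.float64(54.392100495705265)) [564.3 321.6]
black 51 [143.6 185. ] (array([502.7, 348.3]), np.float64(83.9452473275608)) [502.7 348.3]
case rect ((500.00628662109375, -284.1336975097656), (236.44129943847656, 179.0045928955078), 6.225866317749023) [ 499.4 -284.1]
```

View pics/crop.png

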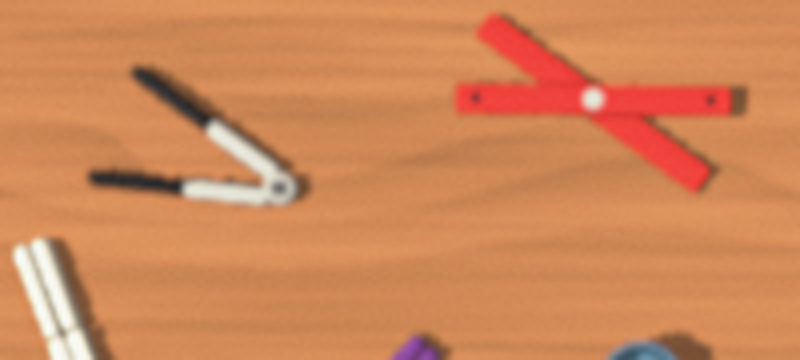

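The crop confirms it: the open V with pale steel jaws and black handles is the target. Its hinge is at crop (281,187) and its handle ends at (135,70) and (90,178). The trivet pivot is at crop (593,99); its upper bar lies along world y and the lower one at about 55°. I'll move over the nutcracker and check with the wrist camera.

Call:
move_arm --plan '[[[2.7,-2.1,0],-7.6,0],[[2.7,-2.1,0],-7.6,0],[[2.7,-2.1,0],-7.6,0],[[2.7,-2.1,0],-7.6,0],[[2.7,-2.1,0],-7.6,0]]' --squeeze 25

```text
time_s: 1.55
ee_pos: [327.1, 436.5, 214.1]
ee_rot: [180.0, -0.0, 122.3]
force: [0.8, -0.7, -0.4]
gripper_width: 91.6
gripper_force: 0.0
```

Call:
move_arm --plan '[[[2.7,-2.1,0],-7.6,0],[[2.7,-2.1,0],-7.6,0],[[2.7,-2.1,0],-7.6,0],[[2.7,-2.1,0],-7.6,0],[[2.7,-2.1,0],-7.6,0]]'

```text
time_s: 2.05
ee_pos: [462.1, 331.4, 214.1]
ee_rot: [180.0, -0.0, 84.3]
force: [0.0, -0.5, -1.5]
gripper_width: 91.4
gripper_force: 0.0
```

Call:
move_arm --plan '[[[2.7,-2.1,0],-7.6,0],[[2.7,-2.1,0],-7.6,0],[[0,0,0],0,0],[[0,0,0],0,0],[[0,0,0],0,0]]'

```text
time_s: 2.55
ee_pos: [514.4, 290.8, 213.9]
ee_rot: [-180.0, 0.0, 69.5]
force: [-0.2, 0.3, -0.4]
gripper_width: 91.1
gripper_force: 0.0
```

Run:
```python
from h import *
np.set_printoptions(precision=1,suppress=True)
d=env.grab_frame("wrist"); save(d,"w1"); P=cloud(d)
print(d["position"],d["orientation"],d["fovy"])
for l in ("nutcracker","nutcracker_mid"):
    for r in env.landmark_of(d,l): p=r["point"]; print(l,r["score"],p,ray(d,p,8)[:2],P[int(p[1]),int(p[0])])
hm=P[...,2]; m=(hm>7)&(hm<40)
n,L,st,c=cv2.connectedComponentsWithStats(m.astype(np.uint8))
for k in range(1,n):
    if st[k,4]>300: Q=P[L==k]; print(st[k],Q.mean(0),Q.min(0),Q.max(0))
t=env.grab_frame("top")
print("hinge",ray(t,(180.2,186.8),16),"pivot",ray(t,(258.2,164.7),24))
```

```text
[538.3 359.5 384.1] [165.3   0.  -20.6] 65.27488587241827
nutcracker 0.9 [131.4, 128.6] [389.2 398.2] [386.8 399.6   2.3]
nutcracker 0.82 [270.3, 161.8] [534.9 299.8] [534.8 299.6  -0.3]
nutcracker 0.73 [165.1, 285.8] [336.  186.4] [466.9 298.7 251.1]
nutcracker 0.61 [31.4, 232.1] [202.2 323.2] [464.4 351.6 301.5]
nutcracker_mid 0.87 [129.8, 129.4] [386.9 398. ] [385.6 399.    6.5]
nutcracker_mid 0.81 [269.0, 161.7] [533.4 300.5] [533.6 299.7  -2.3]
nutcracker_mid 0.63 [25.2, 229.4] [196.4 329.4] [461.4 352.9 299.5]
nutcracker_mid 0.6 [155.9, 286.1] [323.6 190.5] [469.3 305.7 263.8]
[  407     0   105   131 10777] [778.9 334.7  19. ] [738.2 261.8   7. ] [831.6 416.4  39.9]
[  84   78   94   97 2676] [391.1 399.2  14.2] [316.2 363.2   7. ] [459.6 437.4  19.3]
[ 219  104   78  116 2340] [519.5 307.4  14.4] [484.7 235.7   7. ] [585.8 386.2  18.6]
[442 164  45  43 718] [741.2 199.9  24.5] [730.5 168.7   7. ] [772.3 213.1  40. ]
[ 23 208  57  18 615] [249.3 329.   14.5] [200.1 314.3   7.2] [274.9 338.6  18.1]
[327 280  25  27 426] [560.5  99.2  22.7] [550.3  73.8  13.4] [572.  119.5  25.4]
[164 283  48  30 789] [361.6 160.3  13.5] [329.4 130.8   7.2] [390.  187.8  17.3]
hinge [497.6 241.9  16. ] pivot [561.6  15.9  24. ]
```

View pics/w1.png

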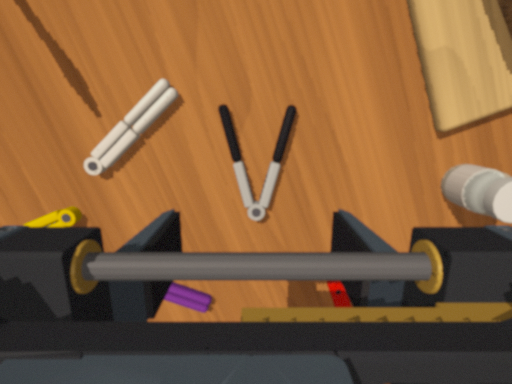

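The wrist view shows the V symmetric about the tool's centre line: hinge at (257,212), handle ends at (223,107) and (292,108). Hinge in the world is about (498,243), so the TCP sits about 51 mm along the bisector. I'll descend and squeeze.

Call:
move_arm --plan '[[[0,0,-4.5],0,0],[[0,0,-4.5],0,0],[[0,0,-4.5],0,0],[[0,0,-4],0,0],[[0,0,-2],0,0]]' --squeeze 25

```text
time_s: 3.25
ee_pos: [512.5, 289.7, 15.5]
ee_rot: [-179.8, 0.3, 69.5]
force: [0.4, 0.5, 0.3]
gripper_width: 91.6
gripper_force: 0.0
```

Call:
move_arm --plan '[[[0,0,-1.4],0,0],[[0,0,0],0,0.2],[[0,0,0],0,0.4],[[0,0,0],0,0.6],[[0,0,0],0,0.8]]'

```text
time_s: 3.75
ee_pos: [515.9, 290.9, 6.5]
ee_rot: [179.9, -0.1, 69.4]
force: [-1.3, 1.1, 1.2]
gripper_width: 62.0
gripper_force: 0.7
```

Call:
move_arm --plan '[[[0,0,0],0,1],[[0,0,0],0,1],[[0,0,0],0,1],[[0,0,0],0,1],[[0,0,0],0,1]]'

```text
time_s: 4.25
ee_pos: [515.2, 290.4, 5.2]
ee_rot: [180.0, -0.0, 69.4]
force: [0.1, 0.6, 4.9]
gripper_width: 25.9
gripper_force: 25.0
```

Call:
move_arm --plan '[[[0,0,0],0,1],[[0,0,0],0,1],[[0,0,0],0,1],[[0,0,0],0,1],[[0,0,0],0,1]]'

```text
time_s: 4.75
ee_pos: [515.2, 290.4, 5.2]
ee_rot: [180.0, -0.0, 69.4]
force: [1.0, 0.4, 4.2]
gripper_width: 26.1
gripper_force: 25.0
```

```bash
cat > look.py <<'E'
from h import *
import sys
d=env.grab_frame("wrist"); save(d,sys.argv[1]); s=env.state(); print(s["ee_pos"],s["ee_rot"],s["gripper_width"],s["gripper_force"],s["force"])
E
python3 look.py w2
```

```text
[515.15430687 290.39332272   5.16622513] [ 1.79988902e+02 -9.06382171e-03  6.93908371e+01] 25.640534043958702 25.000705383718014 [-0.62078657  0.33115998  4.26950545]
```

View pics/w2.png

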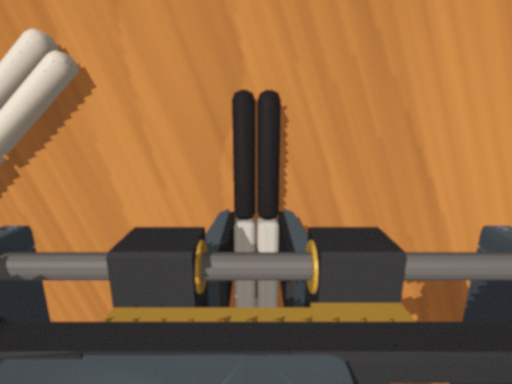

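The nutcracker is folded: opening 26 mm, handles parallel at rows 92–215. I'll lift and carry it over the case's -y bay.

Call:
move_arm --plan '[[[0,0,2],0,1],[[0,0,4],0,1],[[0,0,5],0,1],[[0,0,5],0,1],[[0,-1,4],0,1]]' --squeeze 35

```text
time_s: 5.3
ee_pos: [514.9, 280.8, 206.6]
ee_rot: [180.0, -0.0, 69.4]
force: [0.9, -0.2, -1.8]
gripper_width: 25.5
gripper_force: 35.0
```

Call:
move_arm --plan '[[[-0.2,-3,0],-4.2,1],[[-0.2,-4,0],-4.2,1],[[-0.2,-4,0],-4.2,1],[[-0.2,-4.5,0],-4.2,1],[[-0.2,-4.5,0],-4.2,1]]'

```text
time_s: 5.8
ee_pos: [503.7, 78.6, 203.6]
ee_rot: [-179.9, 0.2, 48.3]
force: [1.2, 0.2, -2.2]
gripper_width: 25.5
gripper_force: 35.0
```

Call:
move_arm --plan '[[[-0.2,-4.5,0],-4.2,1],[[-0.2,-4.5,0],-4.2,1],[[-0.2,-4.5,0],-4.2,1],[[-0.2,-4.5,0],-4.2,1],[[-0.2,-4.5,0],-4.2,1]]'

```text
time_s: 6.3
ee_pos: [493.7, -146.2, 203.7]
ee_rot: [-179.9, 0.1, 27.2]
force: [1.3, -0.1, -1.6]
gripper_width: 25.2
gripper_force: 35.0
```

Call:
move_arm --plan '[[[-0.2,-4.5,0],-4.2,1],[[-0.2,-4.5,0],-4.2,1],[[0,-4,0],-4.2,1],[[0,-3,0],-4.2,1],[[0,-2,0],-4.2,1]]'

```text
time_s: 6.8
ee_pos: [489.8, -326.7, 203.2]
ee_rot: [-179.9, 0.2, 6.1]
force: [0.2, -1.0, -1.5]
gripper_width: 25.4
gripper_force: 35.0
```

Call:
move_arm --plan '[[[0,-0.9,0],0,1],[[0,0,0],0,1],[[0,0,0],0,1],[[0,0,0],0,1],[[0,0,0],0,1]]'

```text
time_s: 7.3
ee_pos: [491.2, -332.6, 205.1]
ee_rot: [-180.0, 0.0, 6.5]
force: [0.1, -0.6, -2.4]
gripper_width: 25.4
gripper_force: 35.0
```

```bash
python3 look.py w3
cat > case.py <<'E'
from h import *
np.set_printoptions(precision=1,suppress=True)
for n in ("wrist","top","side"):
    d=env.grab_frame(n); I=d["frame"].astype(int); r,g,b=I[...,0],I[...,1],I[...,2]
    m=((b>r+40)&(b>g+20)).astype(np.uint8); P=cloud(d)
    k=(m>0)&(abs(P[...,0]-500)<170)&(abs(P[...,1]+285)<140)&(P[...,2]>-5)&(P[...,2]<40)
    Q=P[k]; rim=Q[Q[:,2]>19.5]; fl=Q[Q[:,2]<12]
    for q in (rim,Q):
        if len(q)>50: print(n,len(q),cv2.minAreaRect(q[:,:2].astype(np.float32)))
    for l in ("case","case_bay0"):
        for r_ in env.landmark_of(d,l): print(l,round(r_["score"],2),r_["point"],ray(d,r_["point"],0 if l=="case" else 6)[:2])
E
python3 case.py
```

```text
[ 491.23227581 -332.74733362  205.16172836] [ 1.79999511e+02 -3.53549524e-03  6.47265651e+00] 25.366853700480302 35.00004820525646 [ 0.12629431 -0.8497316  -2.20484835]
wrist 3249 ((519.9606323242188, -281.38311767578125), (195.012451171875, 176.132080078125), 6.146073818206787)
wrist 19148 ((505.431396484375, -282.9368896484375), (224.07789611816406, 176.22982788085938), 6.063615322113037)
case 0.95 [218.3, 162.0] [ 498.8 -282.1]
case_bay0 0.84 [184.8, 159.9] [ 497.8 -241.3]
case_bay0 0.63 [256.1, 162.6] [ 504.3 -329.4]
top 602 ((499.8544616699219, -284.00262451171875), (236.0234375, 178.2390594482422), 6.4862961769104)
top 4536 ((499.8544616699219, -284.00262451171875), (236.0234375, 178.2390594482422), 6.4862961769104)
case 0.63 [362.0, 188.1] [ 496.4 -290.8]
case_bay0 0.87 [376.6, 183.5] [ 509.6 -332.3]
case_bay0 0.76 [347.5, 190.6] [ 488.4 -246.4]
case_bay0 0.48 [362.3, 186.4] [ 500.9 -290.1]
side 666 ((498.02911376953125, -287.5462646484375), (241.026611328125, 175.0845489501953), 6.442981719970703)
side 4806 ((498.02911376953125, -287.5462646484375), (241.026611328125, 175.0845489501953), 6.442981719970703)
case 0.87 [323.9, 279.5] [ 501.8 -277.2]
case_bay0 0.9 [335.6, 291.5] [ 506.3 -323. ]
case_bay0 0.6 [313.0, 271.8] [ 486.6 -246. ]
```

View pics/w3.png

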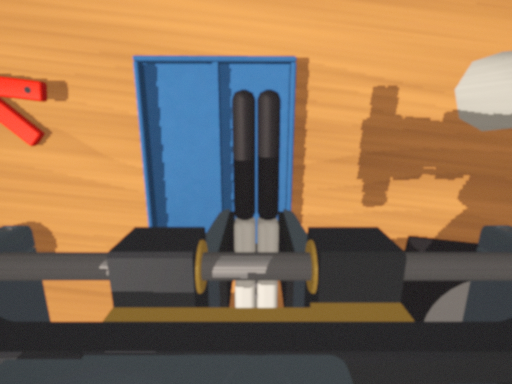

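The nutcracker sits over the right-hand bay and parallel to it (walls at columns 140 and 295, divider at 217). It needs about 4 mm towards +y. I'll lower it gently; contact is expected at TCP z ≈ 11.2.

Call:
move_arm --plan '[[[0.2,0.2,-3],0,1],[[0.2,0.2,-4.5],0,1],[[0,0,-4.5],0,1],[[0,0,-4],0,1],[[0,0,-2],0,1]]'

```text
time_s: 8.3
ee_pos: [493.1, -328.3, 21.3]
ee_rot: [-179.8, 0.3, 6.4]
force: [-0.0, -0.2, -0.5]
gripper_width: 25.4
gripper_force: 35.0
```

Call:
move_arm --plan '[[[0,0,-0.6],0,1],[[0,0,-0.4],0,1],[[0,0,-0.2],0,1],[[0,0,-0.1],0,1],[[0,0,0],0,1]]'

```text
time_s: 8.8
ee_pos: [495.7, -330.1, 13.1]
ee_rot: [179.9, -0.1, 6.4]
force: [0.2, 0.6, -1.6]
gripper_width: 25.6
gripper_force: 35.0
```

Call:
move_arm --plan '[[[0,0.1,-0.1],0,1],[[0,0,0],0,1],[[0,0,0],0,1],[[0,0,0],0,1]]'

```text
time_s: 9.2
ee_pos: [495.2, -328.7, 11.2]
ee_rot: [180.0, -0.0, 6.4]
force: [-0.5, 0.3, -0.0]
gripper_width: 25.3
gripper_force: 35.0
```

Weight is taken by the floor (z force about 0). I'll release to 36 mm, lift, and go over the trivet.

Call:
move_arm --plan '[[[0,0,0],0,0.6],[[0,0,0],0,0.6],[[0,0,0],0,0.6],[[0,0,0],0,0.6],[[0,0,0.5],0,0.6]]'

```text
time_s: 9.7
ee_pos: [494.7, -328.4, 15.6]
ee_rot: [-180.0, 0.1, 6.4]
force: [0.5, 0.5, -0.4]
gripper_width: 36.3
gripper_force: 0.0
```

Call:
move_arm --plan '[[[0,0,2],0,0.6],[[0,0,4],0,0.6],[[0,0,4.5],0,0.6],[[0,0,4.5],0,0.3],[[0,0,4],0,0]]'

```text
time_s: 10.2
ee_pos: [495.2, -328.7, 208.9]
ee_rot: [179.9, -0.1, 6.4]
force: [0.1, -0.1, 0.3]
gripper_width: 49.6
gripper_force: 0.0
```

Call:
move_arm --plan '[[[0.7,3.8,0],8.3,0],[[0.7,3.8,0],8.3,0],[[0.7,3.8,0],8.3,0],[[0.6,3.8,0],8.3,0],[[0.7,3.8,0],8.3,0]]'

```text
time_s: 10.7
ee_pos: [529.0, -137.2, 206.5]
ee_rot: [180.0, -0.0, 48.2]
force: [0.9, -0.1, 0.1]
gripper_width: 89.2
gripper_force: 0.0
```

Call:
move_arm --plan '[[[0.6,3.8,0],8.3,0],[[0.7,3.8,0],8.3,0],[[0.6,3.6,0],8.3,0],[[0,0,0],0,0],[[0,0,0],0,0]]'

```text
time_s: 11.2
ee_pos: [548.1, -26.2, 206.2]
ee_rot: [180.0, 0.0, 72.8]
force: [-0.3, 0.2, 0.4]
gripper_width: 91.0
gripper_force: 0.0
```

```bash
python3 look.py w4
python3 - <<'E'
from h import *
np.set_printoptions(precision=1,suppress=True)
d=env.grab_frame("wrist"); t=env.grab_frame("top"); save(t,"t4")
for n,c in(("w",d),("t",t)):
    for l in("trivet","trivet_mid"):
        for r in env.landmark_of(c,l): print(n,l,round(r["score"],2),r["point"],ray(c,r["point"],24)[:2])
a=cv2.hconcat([cv2.imread("pics/w4.png")[:,:400],cv2.resize(t["frame"][120:248,280:413,::-1],(400,384),interpolation=cv2.INTER_CUBIC)]); cv2.imwrite("pics/m4.png",a)
E
```

```text
[547.99934584 -26.99911792 206.1987622 ] [1.79975741e+02 3.24321241e-02 7.27564176e+01] 91.04176951262227 0.0 [-1.27456203 -0.27296483  0.22787607]
w trivet 0.94 [257.5, 137.0] [562.2  19. ]
w trivet_mid 0.7 [255.7, 137.7] [560.   18.8]
t trivet 0.59 [260.3, 162.5] [568.1   9.8]
t trivet 0.18 [259.5, 165.2] [560.2  12.2]
t trivet_mid 0.82 [260.7, 164.9] [561.1   8.7]
t trivet_mid 0.58 [257.2, 163.2] [566.   18.8]
```

View pics/m4.png

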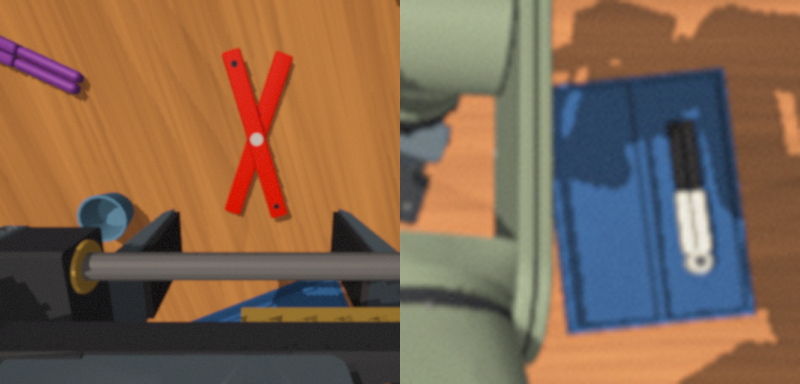

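The right half shows the nutcracker lying folded inside its bay. In the wrist view the trivet is centred, with its pivot at (257,139), about 46 mm ahead along the bisector. I'll descend and squeeze.

Call:
move_arm --plan '[[[0,0,-4.5],0,0],[[0,0,-4.5],0,0],[[0,0,-4.5],0,0],[[0,0,-4],0,0],[[0,0,-2],0,0]]' --squeeze 25

```text
time_s: 12.05
ee_pos: [545.7, -27.1, 7.6]
ee_rot: [-179.7, 0.1, 72.7]
force: [0.7, 0.3, -0.1]
gripper_width: 91.3
gripper_force: 0.0
```

Call:
move_arm --plan '[[[0,0,-0.6],0,0],[[0,0,0],0,0.2],[[0,0,0],0,0.4],[[0,0,0],0,0.6],[[0,0,0],0,0.8]]'

```text
time_s: 12.55
ee_pos: [548.7, -26.7, 6.2]
ee_rot: [179.9, -0.0, 72.8]
force: [-1.0, 0.4, 1.2]
gripper_width: 62.0
gripper_force: 0.4
```

Call:
move_arm --plan '[[[0,0,0],0,1],[[0,0,0],0,1],[[0,0,0],0,1],[[0,0,0],0,1],[[0,0,0],0,1]]'

```text
time_s: 13.05
ee_pos: [548.9, -26.7, 5.1]
ee_rot: [179.9, -0.0, 72.8]
force: [0.5, -0.6, -0.2]
gripper_width: 21.9
gripper_force: 8.8
```

Call:
move_arm --plan '[[[0,0,0],0,1],[[0,0,0],0,1],[[0,0,0],0,1],[[0,0,0],0,1],[[0,0,0],0,1]]'

```text
time_s: 13.55
ee_pos: [548.7, -26.7, 5.1]
ee_rot: [179.9, -0.0, 72.8]
force: [1.6, 0.6, 1.2]
gripper_width: 21.7
gripper_force: 25.0
```

```bash
python3 look.py w5
```

```text
[548.63175859 -26.67422259   5.10297318] [ 1.79934463e+02 -1.80662015e-02  7.27796535e+01] 21.896909202226542 24.965175837278366 [ 1.97656114 -0.34502433  0.79612489]
```

View pics/w5.png

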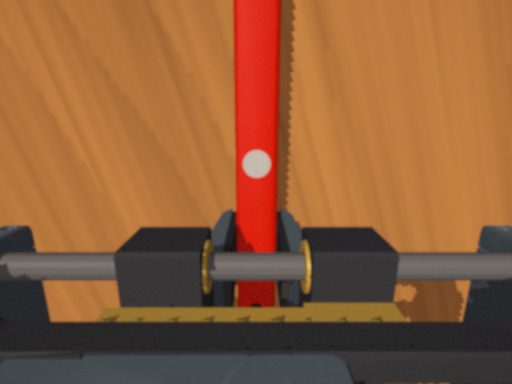

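The trivet is folded: opening 22 mm, bars aligned, pivot at (257,163), about 48 mm ahead of the tool. I'll open slightly, slide to the centre, regrip, lift and carry to the +y bay.

Call:
move_arm --plan '[[[0,0,0],0,0.55],[[0,0,0],0,0.55],[[0,0,0],0,0.55],[[0.2,0.7,0],0,0.55],[[0.3,1.0,0],0,0.55]]'

```text
time_s: 14.1
ee_pos: [553.0, -9.3, 4.9]
ee_rot: [-180.0, 0.0, 72.7]
force: [0.1, 0.4, 1.0]
gripper_width: 41.1
gripper_force: 0.0
```

Call:
move_arm --plan '[[[0.4,1.2,0],0,0.55],[[0.3,1.0,0],0,0.55],[[0.2,0.7,0],0,0.55],[[0,0,0],0,0.55],[[0,0,0],0,0.55]]'

```text
time_s: 14.6
ee_pos: [562.0, 19.6, 4.9]
ee_rot: [-180.0, 0.0, 72.8]
force: [-0.0, -0.2, -0.9]
gripper_width: 41.1
gripper_force: 0.0
```

Call:
move_arm --plan '[[[0,0,0],0,1],[[0,0,0],0,1],[[0,0,0],0,1],[[0,0,0],0,1],[[0,0,0],0,1]]' --squeeze 35

```text
time_s: 15.1
ee_pos: [562.1, 19.0, 5.0]
ee_rot: [180.0, 0.0, 72.8]
force: [0.5, -0.7, 0.8]
gripper_width: 21.8
gripper_force: 35.0
```

Call:
move_arm --plan '[[[0,0,2],0,1],[[0,0,4],0,1],[[0,0,5],0,1],[[0,0,5],0,1],[[0,0,4],0,1]]'

```text
time_s: 15.6
ee_pos: [562.2, 19.4, 207.7]
ee_rot: [179.9, -0.0, 72.8]
force: [1.5, 0.5, -2.2]
gripper_width: 21.9
gripper_force: 35.0
```

Call:
move_arm --plan '[[[-0.8,-2.5,0],-8.3,1],[[-0.9,-3.5,0],-8.3,1],[[-0.9,-3.7,0],-8.3,1],[[-0.9,-3.7,0],-8.3,1],[[-0.9,-3.7,0],-8.3,1]]'

```text
time_s: 16.1
ee_pos: [517.1, -152.7, 204.6]
ee_rot: [-180.0, 0.0, 31.0]
force: [0.5, -0.5, -2.1]
gripper_width: 21.7
gripper_force: 35.0
```

Call:
move_arm --plan '[[[-0.9,-3.7,0],-8.3,1],[[-0.9,-3,0],-8.3,1],[[-0.6,-2.2,0],-8.3,1],[[0,0,0],0,1],[[0,0,0],0,1]]'

```text
time_s: 16.6
ee_pos: [493.7, -240.5, 204.5]
ee_rot: [-179.9, 0.0, 6.4]
force: [0.3, 0.1, -2.1]
gripper_width: 21.8
gripper_force: 35.0
```

```bash
python3 look.py w6; python3 case.py | grep rist
```

```text
[ 493.91431984 -240.00435539  204.61832753] [-1.79938212e+02  3.13018418e-02  6.46438927e+00] 21.915199437004993 34.999618381261826 [-0.70418792  0.74168197 -1.04794983]
wrist 2669 ((526.4513549804688, -279.9390563964844), (181.9478759765625, 175.02374267578125), 6.096959590911865)
wrist 13355 ((522.101318359375, -280.4036865234375), (190.69732666015625, 175.02374267578125), 6.096960067749023)
```

View pics/w6.png

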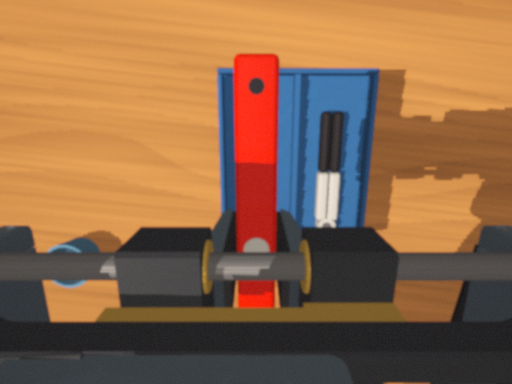

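The trivet hangs over the +y bay, parallel to it and centred within about 2 mm. The divider is at column 300 and the left wall at 222, and the nutcracker is clear in its own bay. I'll lower it.

Call:
move_arm --plan '[[[0,0,-3],0,1],[[0,0,-4.5],0,1],[[0,0,-4.5],0,1],[[0,0,-4],0,1],[[0,0,-1.5],0,1]]'

```text
time_s: 17.6
ee_pos: [491.5, -239.3, 26.1]
ee_rot: [-179.8, 0.3, 6.4]
force: [-0.6, -0.4, -1.2]
gripper_width: 21.8
gripper_force: 35.0
```

Call:
move_arm --plan '[[[0,0,-0.8],0,1],[[0,0,-0.5],0,1],[[0,0,-0.3],0,1],[[0,0,-0.1],0,1],[[0,0,0],0,1]]'

```text
time_s: 18.1
ee_pos: [494.7, -240.9, 13.8]
ee_rot: [179.9, -0.1, 6.4]
force: [-0.1, -0.4, -2.3]
gripper_width: 21.7
gripper_force: 35.0
```

Call:
move_arm --plan '[[[0,0,-0.1],0,1],[[0,0,0],0,1],[[0,0,0],0,1],[[0,0,0],0,1]]'

```text
time_s: 18.5
ee_pos: [494.2, -240.7, 12.1]
ee_rot: [180.0, -0.0, 6.4]
force: [0.3, -0.3, -1.9]
gripper_width: 22.0
gripper_force: 35.0
```

Call:
move_arm --plan '[[[0,0,-0.1],0,1],[[0,0,0],0,1],[[0,0,0],0,1],[[0,0,0],0,1]]'

```text
time_s: 18.9
ee_pos: [494.2, -240.7, 11.0]
ee_rot: [180.0, -0.0, 6.4]
force: [1.0, -0.2, -0.9]
gripper_width: 21.7
gripper_force: 35.0
```

Contact is beginning (z force down to -0.9). I'll nudge half a millimetre, release and lift away.

Call:
move_arm --plan '[[[0,0,-0.05],0,1],[[0,0,0],0,1],[[0,0,0],0,0.62],[[0,0,0],0,0.62],[[0,0,0],0,0.62]]'

```text
time_s: 19.4
ee_pos: [494.1, -240.6, 10.3]
ee_rot: [180.0, 0.0, 6.4]
force: [-0.7, 0.1, 0.7]
gripper_width: 34.4
gripper_force: 0.0
```

Call:
move_arm --plan '[[[0,0,0],0,0.62],[[0,0,0.5],0,0.62],[[0,0,2],0,0.62],[[0,0,4],0,0.62],[[0,0,4.5],0,0.62]]'

```text
time_s: 19.9
ee_pos: [493.2, -240.2, 120.9]
ee_rot: [-179.9, 0.2, 6.4]
force: [1.5, -0.9, 0.0]
gripper_width: 34.6
gripper_force: 0.0
```

Call:
move_arm --plan '[[[0,0,4.5],0,0.62],[[0,0,4.5],0,0.62],[[-3,3,0],0,0.62],[[-4,4,0],0,0.62],[[-4,4,0],0,0.62]]'

```text
time_s: 20.4
ee_pos: [392.2, -139.0, 210.9]
ee_rot: [180.0, -0.0, 6.3]
force: [1.3, 0.4, 1.0]
gripper_width: 34.7
gripper_force: 0.0
```

Call:
move_arm --plan '[[[-3,4,0],0,0.62],[[0,4,0],0,0.62],[[0,4,0],0,0.62],[[0,0,0],0,0.62],[[0,0,0],0,0.62]]'

```text
time_s: 20.9
ee_pos: [363.4, -19.5, 210.8]
ee_rot: [180.0, -0.0, 6.5]
force: [0.6, -0.3, 0.7]
gripper_width: 34.8
gripper_force: 0.0
```

Run:
```python
from h import *
np.set_printoptions(precision=1,suppress=True)
s=env.grab_frame("side"); t=env.grab_frame("top"); P=cloud(t); Q=cloud(s)
for n,c,C in(("t",t,P),("s",s,Q)):
    I=c["frame"].astype(int); red=(I[...,0]>110)&(I[...,1]<80)&(I[...,2]<90)&(abs(C[...,0]-495)<140)&(abs(C[...,1]+240)<60)
    print(n,red.sum(),cv2.minAreaRect(C[red][:,:2].astype(np.float32)) if red.any() else 0,np.percentile(C[red][:,2],[10,50,90]) if red.any() else 0)
    for l in("salt","pepper"):
        for r in env.landmark_of(c,l)[:1]: print(n,l,r["point"],ray(c,r["point"],0)[:2])
a=cv2.resize(t["frame"][80:248,190:415],(450,336)); b=cv2.resize(s["frame"][190:350,230:400],(350,336)); cv2.imwrite("pics/fin.png",cv2.hconcat([a,b])[...,::-1])
```

```text
t 575 ((486.42340087890625, -221.37879943847656), (78.31758880615234, 215.31130981445312), 88.80802154541016) [ 7.9 28.8 31.7]
t salt [201.5, 98.9] [762.5 185. ]
t pepper [199.7, 98.5] [763.7 190.4]
s 618 ((494.6203918457031, -242.71473693847656), (199.58108520507812, 21.380115509033203), 5.626735210418701) [14.3 29.4 32.8]
s salt [307.3, 141.8] [756.4 188.3]
s pepper [382.6, 224.3] [ 759.7 -212.9]
```

View pics/fin.png

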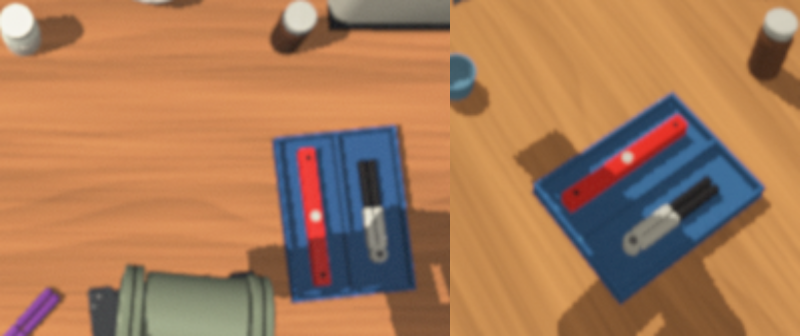

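Both items lie folded and flat, one in each bay. The trivet's top is at about 30 mm (6 mm floor + 24 mm), and its outline measures 200 x 21 mm. Salt and pepper still stand where they were, and the arm is clear.

```bash
python3 -c "
from workcell import env
print(env.job_done())"
```

```text
the job is handed in; nothing more can be done
None
```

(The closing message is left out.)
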